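# Reseat a cartridge that jams a reader's loading tray

### The job

One of the two small cartridge readers has its loading tray standing ajar, because the cartridge in it rides up on one side of its nest and fouls the optics inside. Hook a fingertip behind the lip of that tray and draw it right out to its stop, gently nudge the cartridge sideways with a fingertip until it drops flat into its nest, then push the tray fully home. Do not lift the cartridge, and leave the other reader and the tubes and the bottle standing about as they are.

Things in the scene. Friction and masses are not known exactly. Their poses are not given: they have to be found in the camera images.
- reader_a: The reader with the ajar tray: low white housing 110 deep (x) x 124 wide (y) x 68 mm high, fixed. Origin at the centre of its underside; its -x points out of its front, the way the tray comes out, roughly to the robot. Inside, 43 mm behind the front, an optics block hangs down to 41.5 mm above the table: a flat cartridge passes below with 2.5 mm to spare, a tilted one strikes it
- tray_a (a joint): Loading tray of reader_a, 96 mm wide, slides along the reader's -x: 0 m = fully home, 0.085 = fully out, both at stops; about 0.025 at the start. About 1.5 N of friction, stays where left. From its front: upright lip, finger well, nest. Home, lip and well still stand 46 mm out of the housing; fully out, the whole nest is clear of it
- tray_a_lip (a point): Middle of the top edge of the lip's back face (the face to pull on), 37 mm above the table; moves with the tray. The lip spans the tray's width, 10 mm thick: its upright front face is 10 mm towards the reader's -x. Behind the lip the finger well, 36 mm long (x), open at top and sides, its floor 15 mm above the table
- tray_a_nest (a point): Centre of the nest's floor, 18 mm above the table, 78 mm behind the lip's back face; moves with the tray, axes as the reader's. The nest is a pocket 68 mm long (x) x 51 mm wide (y), 6 mm deep; the flat rim beside it (25.5 to 48 mm either side in y) is 24 mm above the table, bare but for the cartridge's edge
- cartridge: Loose on tray_a, ~30 g: white body 62 (x) x 46 (y) x 12 mm, round cap 27 mm across up to 21 mm high. Origin at the centre of its underside, z up. Starts 12 to 17 mm to the reader's +y of the nest's middle, +y edge up on the rim, other edge on the nest's floor, tilted 10 deg, lengthwise aligned. Seated: flat, origin at point tray_a_nest within 3 mm (x), 2.5 mm (y); body stands 6 mm above the rim
- reader_b: The other reader, of the same make and size, tray home; leave alone. Origin and axes as for reader_a
- tray_b (a joint): The tray of reader_b, 0 = fully home, as at the start; its lip and finger well stand out 46 mm before that housing
- loose_tube: Sample tube 66 mm high, 20 mm across, standing on the table at the left; origin at the centre of its foot; leave alone
- loose_dropper: Dropper bottle 84 mm high, 27 mm across, standing on the table at the right; origin at the centre of its foot; leave alone
- mid_tube: Sample tube 66 mm high, 20 mm across, standing on the table in the gap between the two readers' housings; origin at the centre of its foot; leave alone

How it is judged:
By the outcome, as a careful person would: the job done as asked, in the order asked, and still so for the second after the job is handed in, with the robot touching nothing.
It also fails if it takes over 53 s, if anything falls off the work surface, if the arm or the gripper's body presses on something with over 40 N, if the wrist force passes 120 N, or if a joint passes its speed limit or range.

### The arm

A 6-joint arm with a two-finger parallel gripper is mounted at the origin on a cart in front of the work surface, level with it; the furniture and walls round the work are solid. World frame = base frame: x ahead of the robot, y to its left, z up, the work surface at z = 0. Lengths are in m, angles in rad, forces in N, time in s.
With the tool pointing down it reaches from about 0.275 to 0.85 m from the base axis. Payload 19 kg.
Tool frame: the origin (TCP) lies midway between the tips of the shut fingers; the grasp point (between the pads) lies 19 mm behind it; y points along the fingers, z is the direction in which the jaws open and shut, and the axes are right-handed (so a half turn about y gives the same grasp; the last joint's range is limited). The gripper opens to 85 mm and grips with 20 to 120 N. Pads are 22 mm wide; open, the fingers measure 114 mm over their backs; the gripper's body (76 mm by 85 mm) begins 54 mm behind the grasp point. The pads swing forward as they close: fully open they stand 13 mm farther back than shut.
Start: joints at [0.983, 0.15, 1.437, -0, 1.554, -0.134], TCP at [0.252, 0.517, 0.231] pointing down, gripper open.
Joint ranges: [-2.8, 2.8], [-0.68, 2.1], [0.12, 2.68], [-1.39, 4.53], [0.16, 2.79], [-2.81, 2.81]. Speed limits (rad/s): [1.89, 1.89, 2.22, 3.01, 3.01, 3.01].

### API

Orientations are given as a unit quaternion [w, x, y, z].
In Python, from cell import get_obs, optics, bot gives the robot as it stands.
- The arm moves only by the tool carry_out, never from a script. Its argument "series" is a list of rows, each a list of 7 numbers: the closure in counts, from 0 (fully open) to 255 (shut), then the shift along the tool's x, y, z in m, then the turn, a rotation vector about the tool's x, y, z in rad. A call has 1 to 12 rows; each row is the pose to reach, as a shift and turn from the pose commanded when the call began, along the tool's axes at that moment; what a row does not reach only later rows make up. A row lasts 1/12 s, in which the tool goes at most 41.7 mm and 7.16 degrees, less where a joint would pass 70% of its speed; a pose out of reach is approached as far as the arm can. A call with a gripper value outside its range is refused whole. The fingers move at their own pace and stop on an object; the grip force is fixed at half the most. Time passes only in rows, so rows that repeat a pose let the fingers close. It gives the time, the measured TCP pose, the force and the opening at its end, in the units of the state.
- get_obs(): the state, without advancing time (a new reading comes with each control period).
- optics.camera(name): name is "side" or "top" or "wrist"; returns a dict with "frame" (420x560x3 uint8, blue, green, red), "fx", "fy", "cx", "cy" (pixels), "position" and "orientation" of the camera in the world. Camera axes: x right, y down, z forward; pixel columns grow to the right and rows downward; lengths in m; the calibration is good to about 2 mm. A picture is of the moment at which its call begins. There is no depth.
- bot.finish_job(): hands the job in, once; it reports no verdict.
The state is a dict: "clock": time; "q": joint angles; "dq": joint speeds; "joint_efforts": joint torques, N m; "tcp_pos": TCP position; "tcp_rot": TCP orientation; "force": force on the tool from outside, world axes, zero at the start; "wrist_torque": the same for the moment, N m; "width": opening from 0.0 (shut) to 1.0 (fully open).
Only numpy, scipy, OpenCV 4.12 (cv2) and the standard library are available. Lean on these libraries where they do the work, as an engineer would, in place of code of your own. Each camera call takes 0.05 s, during which the arm holds its last target.

## Working session

There is one attempt and no reset: what is moved stays moved. The work goes in short steps, Python scripts to look and compute and a tool call to move; the robot and the scene stay as the last step left them, time stands still between calls to the robot, and variables do not carry over. Pictures are saved under pics/ and viewed, and the job is handed in when it is done.

Besides the shell and the picture viewer there is one more tool, called after "Emit:" in YAML: its name, and indented under it one key for each argument. carry_out: Moves the arm, as the interface text tells. Its arguments: {"type":"object","properties":{"series":{"type":"array"}},"required":["series"]}

```bash
mkdir -p pics; ls; python3 - <<'E'
from cell import get_obs, optics, bot
import cv2
s=get_obs(); print(s)
for n in ["top","side","wrist"]:
    c=optics.camera(n); cv2.imwrite(f"pics/{n}0.png",c["frame"]); print(n,c["fx"],c["fy"],c["cx"],c["cy"],c["position"],c["orientation"])
E
```

```text
pics
{'clock': 0.0, 'q': array([ 9.83010472e-01,  1.50974111e-01,  1.43801765e+00, -1.07792813e-05,
        1.55380536e+00, -1.34055912e-01]), 'dq': array([ 0.00148341, -0.0003569 , -0.00068713,  0.00176826,  0.00044435,
        0.00020936]), 'joint_efforts': array([ 2.72360820e-03, -7.13019776e+01, -5.70900357e+01,  9.82029997e-05,
        8.34237202e-03, -4.08917367e-05]), 'tcp_pos': array([0.25194703, 0.51659001, 0.2306889 ]), 'tcp_rot': array([-0.68858824,  0.68938775, -0.15919196,  0.15889833]), 'force': array([ 0.43174446, -0.45593333, -0.67849228]), 'wrist_torque': array([ 0.03530061,  0.01766143, -0.00318786]), 'width': 1.0033487497559377}
top 421.29230747154963 421.29230747154963 288.16682373401414 209.27234047635653 [0.41094748 0.03176735 0.95156384] [ 0.04177737 -0.70185755  0.70995804 -0.04012742]
side 488.2014021795333 488.2014021795333 272.7588945366376 204.67290179003714 [ 0.22166277 -1.01533829  0.61524486] [-0.51944574  0.84120803 -0.13344975  0.0688211 ]
wrist 300.36031774864153 300.36031774864153 283.59868811913185 212.14377717892495 [0.18539086 0.54848744 0.37364238] [0.12387255 0.83879585 0.52453269 0.07708809]
```

View pics/top0.png

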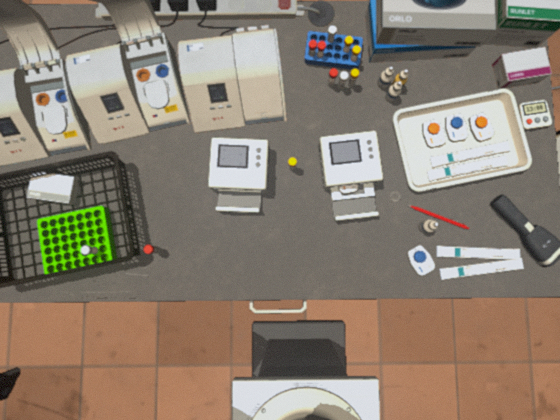

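View pics/side0.png

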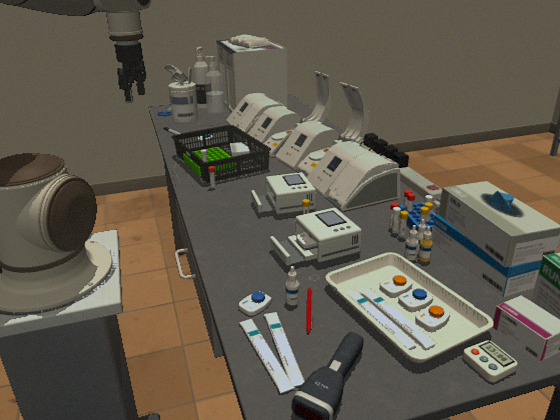

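View pics/wrist0.png

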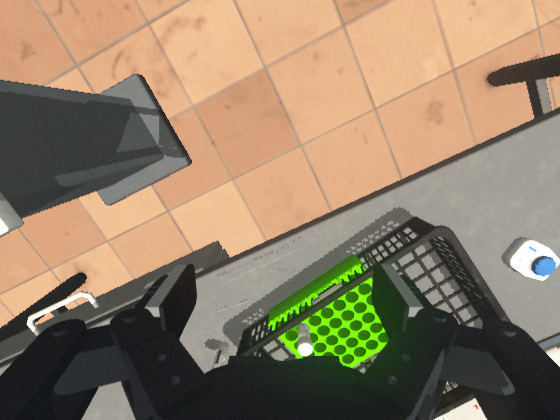

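The top view shows reader_a on the right (housing about px 320–382, 133–190; lip near row 215) and reader_b on the left with its tray home. mid_tube is yellow at (292,161). I'll enlarge this area to measure it.

```bash
python3 - <<'E'
import cv2
t=cv2.imread("pics/top0.png"); cv2.imwrite("pics/topz.png",cv2.resize(t[125:230,300:400],None,fx=5.5,fy=5.5,interpolation=cv2.INTER_CUBIC))
t=cv2.imread("pics/side0.png"); cv2.imwrite("pics/sidez.png",cv2.resize(t[195:280,255:375],None,fx=6,fy=6,interpolation=cv2.INTER_CUBIC))
E
```

```text
(no output)
```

View pics/topz.png

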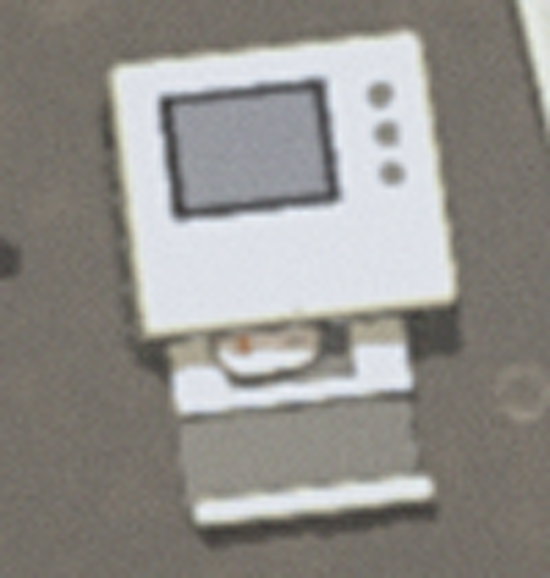

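View pics/sidez.png

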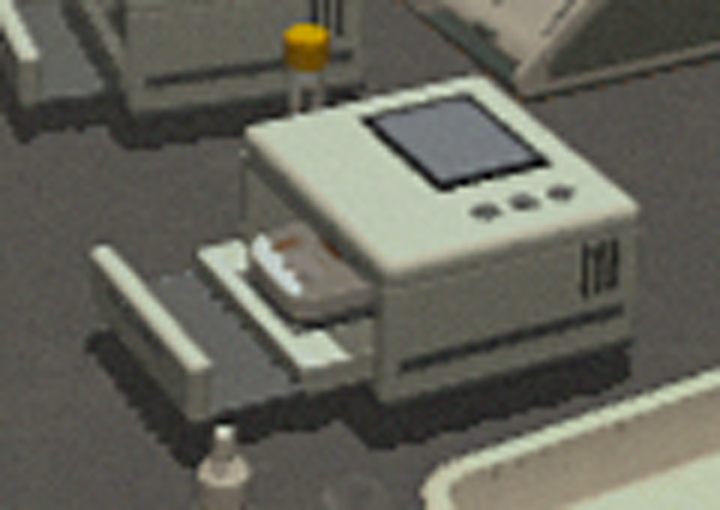

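The enlarged view gives the housing top corners at about (112,68), (420,33), (455,298) and (147,332) in zoom pixels. The lip's back edge runs from (195,505) to (432,479). Next I cast rays onto z=0.068 and z=0.037.

```bash
cat > h.py <<'E'
import numpy as np, cv2
from scipy.spatial.transform import Rotation as R
def rot(q): return R.from_quat([q[1],q[2],q[3],q[0]])
def ray(c,px):
    px=np.atleast_2d(px).astype(float)
    d=np.c_[(px[:,0]-c["cx"])/c["fx"],(px[:,1]-c["cy"])/c["fy"],np.ones(len(px))]
    return rot(c["orientation"]).apply(d)
def onz(c,px,z):
    d=ray(c,px);p=np.array(c["position"]);return p+d*((z-p[2])/d[:,2])[:,None]
def proj(c,P):
    v=rot(c["orientation"]).inv().apply(np.atleast_2d(P)-np.array(c["position"]))
    return np.c_[v[:,0]/v[:,2]*c["fx"]+c["cx"],v[:,1]/v[:,2]*c["fy"]+c["cy"]]
E
python3 - <<'E'
from h import *
from cell import get_obs, optics
np.set_printoptions(precision=4,suppress=True)
c=optics.camera("top"); s=optics.camera("side")
f=lambda l:np.array(l)/5.5+[300,125]-0.4
H=onz(c,f([(112,68),(420,33),(455,298),(147,332)]),.068)
print(H, np.linalg.norm(np.roll(H,-1,0)-H,axis=1))
L=onz(c,f([(193,506),(432,479),(435,496),(200,524)]),.037)
print(L,np.linalg.norm(np.roll(L,-1,0)-L,axis=1))
ctr=H.mean(0); print("centre",ctr)
ax=(H[0]-H[3]+H[1]-H[2]); yaw=np.arctan2(ax[1],ax[0]); ay=(H[0]-H[1]+H[3]-H[2]); print(yaw,np.arctan2(-ay[0],ay[1]))
lv=L[0]-L[1]; print("lipyaw",np.arctan2(-lv[0],lv[1]))
ex=np.array([np.cos(yaw),np.sin(yaw)])
lb=(L[0]+L[1])/2
print("lip rel", (lb-ctr)[:2]@ex, (lb-ctr)[:2]@[-ex[1],ex[0]], "expected home", -55-36)
# side check
g=lambda l:np.array(l)/6+[255,195]-0.4
print(onz(s,g([(247,128),(475,78),(637,210),(385,272)]),.068))
print(onz(s,g([(95,250),(112,243),(213,362),(190,370)]),.037))
# tubes
print("mid",onz(c,[(292.5,161)],.066),"dropper",onz(c,[(430,226)],.08))
st=get_obs(); print(R.from_quat(np.roll(st["tcp_rot"],-1)).as_matrix())
E
```

```text
[[ 0.6698 -0.037   0.068 ]
 [ 0.6824 -0.158   0.068 ]
 [ 0.5768 -0.1678  0.068 ]
 [ 0.5649 -0.0484  0.068 ]] [0.1217 0.1061 0.12   0.1056]
[[ 0.5002 -0.068   0.037 ]
 [ 0.5098 -0.163   0.037 ]
 [ 0.503  -0.164   0.037 ]
 [ 0.493  -0.0705  0.037 ]] [0.0956 0.0069 0.094  0.0076]
centre [ 0.6235 -0.1028  0.068 ]
0.10043102912776235 0.1017421235651131
lipyaw 0.10130095083551843
lip rel -0.1191611297646228 -0.0007094880808221485 expected home -91
[[ 0.5643 -0.052   0.068 ]
 [ 0.6661 -0.0426  0.068 ]
 [ 0.6795 -0.162   0.068 ]
 [ 0.5742 -0.1725  0.068 ]]
[[ 0.4945 -0.0721  0.037 ]
 [ 0.5024 -0.0692  0.037 ]
 [ 0.5117 -0.1629  0.037 ]
 [ 0.5021 -0.1652  0.037 ]]
mid [[0.6182 0.0228 0.066 ]] dropper [[ 0.4741 -0.2601  0.08  ]]
[[ 0.8988 -0.0004  0.4384]
 [-0.4384 -0.0005  0.8988]
 [-0.0001 -1.     -0.0006]]
```

The two views agree. reader_a yaw is about 0.101 rad, the lip's back mid is about (0.506,-0.116), and the tray stands about 26 mm out, against 25 expected. Now I'll move above the finger well with the fingers shut and the tool's x axis along the reader's x.

Emit:
carry_out:
  series:
    - [255,0.04,0,-0.034,0,-0.11,0]
    - [255,0.521,0,-0.448,0,-0.555,0]
    - [255,0.521,0,-0.448,0,-0.555,0]
    - [255,0.521,0,-0.448,0,-0.555,0]
    - [255,0.521,0,-0.448,0,-0.555,0]
    - [255,0.521,0,-0.448,0,-0.555,0]
    - [255,0.521,0,-0.448,0,-0.555,0]
    - [255,0.521,0,-0.448,0,-0.555,0]
    - [255,0.521,0,-0.448,0,-0.555,0]
    - [255,0.521,0,-0.448,0,-0.555,0]
    - [255,0.521,0,-0.448,0,-0.555,0]
    - [255,0.521,0,-0.448,0,-0.555,0]

```text
clock: 1.25
tcp_pos: [0.4427, 0.0738, 0.2316]
tcp_rot: [-0.706, 0.706, 0.036, -0.036]
force: [1.1, 0.4, -1.0]
width: 0.001
```

```bash
cat > d.py <<'E'
# usage: d.py x y z [yaw] -> tool-frame shift to world target
import sys
from h import *
from cell import get_obs
s=get_obs(); r=rot(s["tcp_rot"]); t=np.array(list(map(float,sys.argv[1:4])))
np.set_printoptions(precision=4,suppress=True)
yaw=float(sys.argv[4]) if len(sys.argv)>4 else .101
M=r.as_matrix(); print("t",s["clock"],"pos",s["tcp_pos"],"F",s["force"],"w",s["width"])
want=R.from_matrix(np.c_[[np.cos(yaw),np.sin(yaw),0],[0,0,-1],[-np.sin(yaw),np.cos(yaw),0]])
print("shift",r.inv().apply(t-s["tcp_pos"]),"turn",(r.inv()*want).as_rotvec())
E
python3 d.py .524 -.114 .1
```

```text
t 1.25 pos [0.4427 0.0738 0.2316] F [ 1.0992  0.3729 -0.9628] w 0.0006760895739197838
shift [ 0.0619  0.1317 -0.1951] turn [0.0001 0.0002 0.0006]
```

Emit:
carry_out:
  series:
    - [255,0.062,0,-0.195,0,0,0]
    - [255,0.062,0,-0.195,0,0,0]
    - [255,0.062,0,-0.195,0,0,0]
    - [255,0.062,0,-0.195,0,0,0]
    - [255,0.062,0.03,-0.195,0,0,0]
    - [255,0.062,0.132,-0.195,0,0,0]
    - [255,0.062,0.132,-0.195,0,0,0]
    - [255,0.062,0.132,-0.195,0,0,0]
    - [255,0.062,0.132,-0.195,0,0,0]
    - [255,0.062,0.132,-0.195,0,0,0]

```text
clock: 2.08
tcp_pos: [0.5235, -0.1118, 0.0993]
tcp_rot: [0.706, -0.706, -0.035, 0.036]
force: [0.6, -0.5, 0.6]
width: 0.001
```

```bash
python3 d.py .524 -.114 .022; python3 - <<'E'
from h import *
from cell import optics
for n in ["side","wrist"]:
    c=optics.camera(n); cv2.imwrite(f"pics/{n}1.png",c["frame"])
    if n=="side": cv2.imwrite("pics/side1z.png",cv2.resize(c["frame"][150:290,235:385],None,fx=4,fy=4,interpolation=cv2.INTER_CUBIC))
E
```

```text
t 2.0833 pos [ 0.5235 -0.1118  0.0993] F [ 0.5857 -0.4874  0.5531] w 0.0006911689277171664
shift [ 0.0004  0.0773 -0.0023] turn [-0.0007  0.0001 -0.0016]
```

View pics/side1z.png

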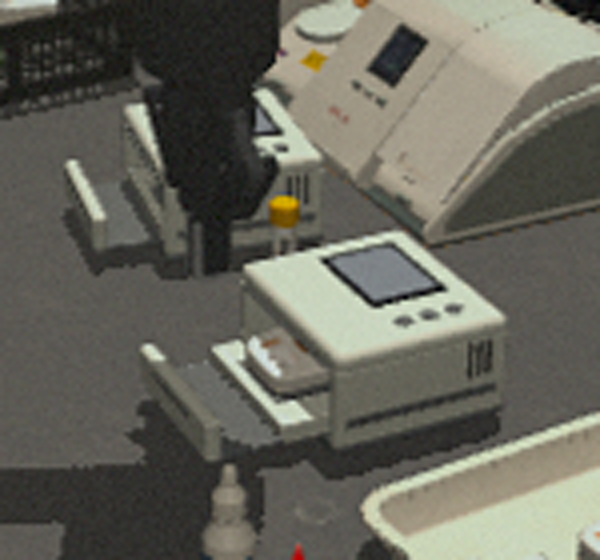

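View pics/wrist1.png

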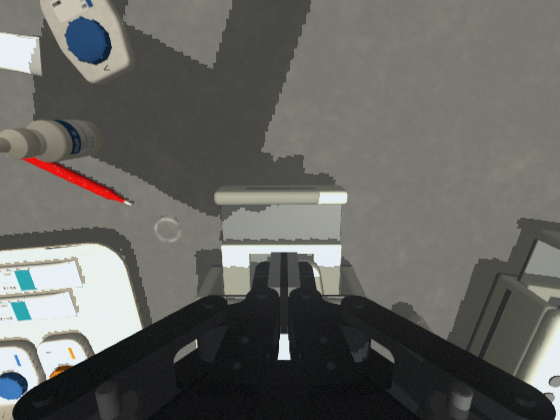

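The wrist view shows the lip's back edge near row 203 with the well behind it down to row 243. I'll cross-check my lip estimate and the planned descent point against it.

```bash
python3 - <<'E'
from h import *
from cell import optics
c=optics.camera("wrist");np.set_printoptions(precision=4,suppress=True)
print(proj(c,[[.506,-.116,.037],[.524,-.114,.037],[.524,-.114,.022],[.5235,-.1118,.0993],[.542,-.112,.024]]))
print(onz(c,[(215,203),(348,203)],.037), onz(c,[(222,243),(342,243)],.024))
E
```

```text
[[281.3189 201.8274]
 [281.5862 225.7597]
 [281.7257 219.3171]
 [284.9414 264.4133]
 [281.9469 241.8702]]
[[ 0.5117 -0.1631  0.037 ]
 [ 0.502  -0.0685  0.037 ]] [[ 0.5478 -0.1591  0.024 ]
 [ 0.5381 -0.0646  0.024 ]]
```

All three views agree within 1–2 mm, so I'm descending into the well.

Emit:
carry_out:
  series:
    - [255,0,0.03,-0.002,0,0,0]
    - [255,0,0.055,-0.002,0,0,0]
    - [255,0,0.067,-0.002,0,0,0]
    - [255,0,0.077,-0.002,0,0,0]
    - [255,0,0.077,-0.002,0,0,0]
    - [255,0,0.077,-0.002,0,0,0]

```text
clock: 2.73
tcp_pos: [0.5245, -0.114, 0.0234]
tcp_rot: [-0.706, 0.706, 0.036, -0.036]
force: [0.7, 0.1, 0.2]
width: 0.0
```

Emit:
carry_out:
  series:
    - [255,-0.005,0,0,0,0,0]
    - [255,-0.01,0,0,0,0,0]
    - [255,-0.015,0,0,0,0,0]
    - [255,-0.02,0,0,0,0,0]
    - [255,-0.025,0,0,0,0,0]
    - [255,-0.03,0,0,0,0,0]
    - [255,-0.03,0,0,0,0,0]

```text
clock: 3.32
tcp_pos: [0.4931, -0.1169, 0.0224]
tcp_rot: [0.706, -0.706, -0.035, 0.036]
force: [-0.2, 0.4, 0.1]
width: -0.001
```

```bash
python3 - <<'E'
from h import *
from cell import optics
c=optics.camera("side");cv2.imwrite("pics/side2z.png",cv2.resize(c["frame"][150:290,235:385],None,fx=4,fy=4,interpolation=cv2.INTER_CUBIC))
E
```

```text
(no output)
```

View pics/side2z.png

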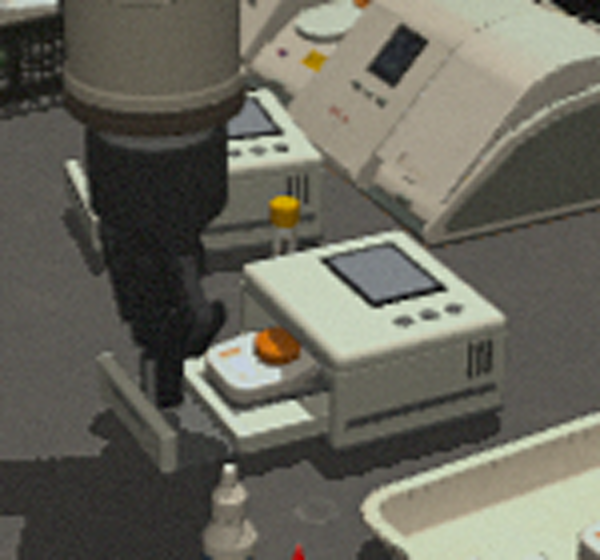

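The tray is coming out with the finger behind the lip, and the cartridge's orange cap now shows. I'll go on to the stop.

Emit:
carry_out:
  series:
    - [255,-0.005,0,0,0,0,0]
    - [255,-0.01,0,0,0,0,0]
    - [255,-0.015,0,0,0,0,0]
    - [255,-0.02,0,0,0,0,0]
    - [255,-0.024,0,0,0,0,0]
    - [255,-0.028,0,0,0,0,0]
    - [255,-0.031,0,0,0,0,0]
    - [255,-0.031,0,0,0,0,0]

```text
clock: 4.03
tcp_pos: [0.4626, -0.12, 0.0223]
tcp_rot: [0.706, -0.706, -0.035, 0.036]
force: [-0.8, -0.2, -0.2]
width: -0.002
```

Emit:
carry_out:
  series:
    - [255,-0.0015,0,0,0,0,0]
    - [255,-0.003,0,0,0,0,0]
    - [255,-0.0045,0,0,0,0,0]
    - [255,-0.0045,0,0,0,0,0]

```text
clock: 4.37
tcp_pos: [0.4604, -0.1203, 0.0226]
tcp_rot: [-0.706, 0.706, 0.037, -0.034]
force: [17.8, 3.0, -10.9]
width: -0.001
```

The stop is reached: force is 18 N and the lip is at about 0.449, against 0.447 expected. I'll back off and rise.

Emit:
carry_out:
  series:
    - [255,0.006,0,0,0,0,0]
    - [255,0.012,0,0,0,0,0]
    - [255,0.012,0,0,0,0,0]
    - [255,0.012,-0.03,0,0,0,0]
    - [255,0.012,-0.07,0,0,0,0]
    - [255,0.012,-0.1,0.04,0,0,0]
    - [255,0.012,-0.1,0.08,0,0,0]
    - [255,0.012,-0.1,0.12,0,0,0]
    - [255,0.012,-0.1,0.14,0,0,0]
    - [255,0.012,-0.1,0.14,0,0,0]

```text
clock: 5.2
tcp_pos: [0.4558, 0.0236, 0.1226]
tcp_rot: [0.706, -0.706, -0.037, 0.037]
force: [1.0, -0.8, 0.1]
width: 0.001
```

```bash
python3 - <<'E'
from h import *
from cell import optics,get_obs
print(get_obs()["tcp_pos"],get_obs()["force"])
c=optics.camera("top");cv2.imwrite("pics/top3.png",c["frame"]);cv2.imwrite("pics/top3z.png",cv2.resize(c["frame"][150:250,310:400],None,fx=6,fy=6,interpolation=cv2.INTER_CUBIC))
c=optics.camera("side");cv2.imwrite("pics/side3.png",c["frame"]);cv2.imwrite("pics/side3z.png",cv2.resize(c["frame"][200:290,250:370],None,fx=6,fy=6,interpolation=cv2.INTER_CUBIC))
E
```

```text
[0.45580768 0.02363075 0.12260633] [ 1.03065345 -0.83475329  0.0878569 ]
```

View pics/top3z.png

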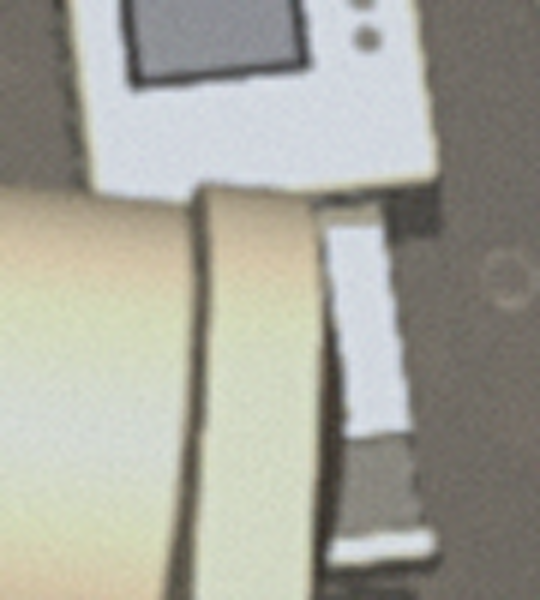

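View pics/side3z.png

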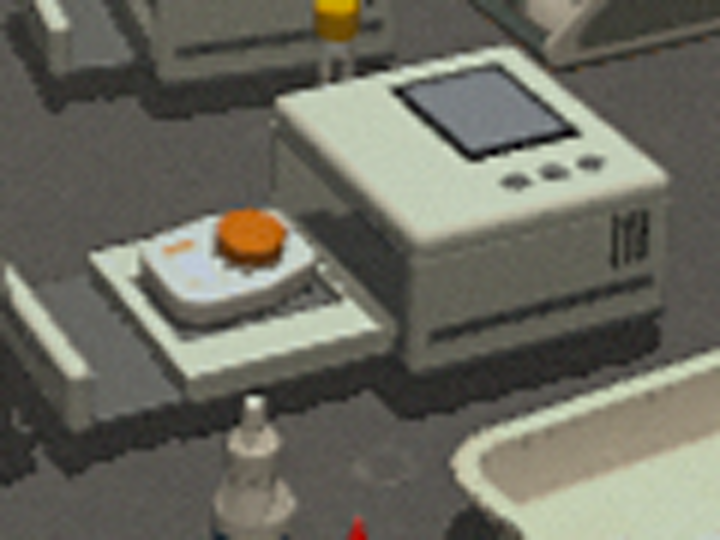

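The tray is fully out and the whole nest is clear. The cartridge (cap at zoom (250,235)) is tilted up on the far, +y, side. I'll go above the table beside its +y edge and look with the wrist camera.

```bash
python3 d.py .5183 -.0484 .075; python3 d.py .5183 -.0484 .0275
```

```text
t 5.3 pos [0.4564 0.0207 0.1224] F [-0.256  -0.0569 -0.2958] w -0.001671884076566581
shift [ 0.0544  0.0474 -0.0751] turn [ 0.0003  0.0025 -0.0003]
t 5.3 pos [0.4564 0.0207 0.1224] F [-0.256  -0.0569 -0.2958] w -0.001671884076566581
shift [ 0.0544  0.0949 -0.0751] turn [ 0.0003  0.0025 -0.0003]
```

Emit:
carry_out:
  series:
    - [255,0.028,0,-0.035,0,0,0]
    - [255,0.054,0,-0.075,0,0,0]
    - [255,0.054,0,-0.075,0,0,0]
    - [255,0.054,0.02,-0.075,0,0,0]
    - [255,0.054,0.047,-0.075,0,0,0]
    - [255,0.054,0.047,-0.075,0,0,0]

```text
clock: 5.8
tcp_pos: [0.5158, -0.0502, 0.0709]
tcp_rot: [0.707, -0.706, -0.033, 0.037]
force: [-1.2, -0.0, -1.2]
width: -0.004
```

```bash
python3 - <<'E'
from h import *
from cell import optics,get_obs
np.set_printoptions(precision=4,suppress=True)
print(get_obs()["tcp_pos"])
c=optics.camera("wrist");cv2.imwrite("pics/wrist4.png",c["frame"])
n=np.array([.525,-.1141,0]);X=np.array([.995,.101,0]);Y=np.array([-.101,.995,0])
w=lambda x,y,z:n+x/1e3*X+y/1e3*Y+[0,0,z/1e3]
im=c["frame"].copy()
for p in proj(c,[w(a,b,24) for a,b in [(34,25.5),(34,-25.5),(-34,-25.5),(-34,25.5),(0,48),(0,-48)]]): cv2.circle(im,tuple(int(round(v)) for v in p),2,(0,0,255),-1)
cv2.imwrite("pics/wrist4m.png",im)
E
```

```text
[ 0.5158 -0.0502  0.0709]
```

View pics/wrist4m.png

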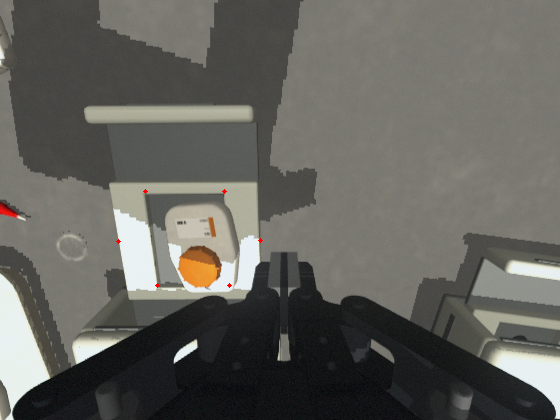

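The red nest prediction overlays the actual nest within about 2 px (around 1 mm). The cartridge's raised right edge is near column 236 and the fingertip is clear to the right of the tray edge (column 260). I'm descending beside it.

```bash
python3 d.py .518 -.0474 .0275
```

```text
t 5.85 pos [ 0.5165 -0.05    0.0733] F [-0.4381 -0.7006  0.1653] w -0.002847519300898907
shift [0.002  0.0458 0.0023] turn [-0.0014 -0.0012 -0.0048]
```

Emit:
carry_out:
  series:
    - [255,0.001,0,0.003,0,0,0]
    - [255,0.001,0.015,0.003,0,0,0]
    - [255,0.001,0.03,0.003,0,0,0]
    - [255,0.001,0.04,0.003,0,0,0]
    - [255,0.001,0.045,0.003,0,0,0]
    - [255,0.001,0.045,0.003,0,0,0]
    - [255,0.001,0.045,0.003,0,0,0]
    - [255,0.001,0.045,0.003,0,0,0]

```text
clock: 6.52
tcp_pos: [0.5191, -0.0461, 0.0313]
tcp_rot: [-0.706, 0.706, 0.036, -0.035]
force: [0.5, -1.4, 0.1]
width: 0.001
```

```bash
cat > st.py <<'E'
from h import *
from cell import get_obs
np.set_printoptions(precision=4,suppress=True)
s=get_obs();n=np.array([.525,-.1141,0]);X=np.array([.995,.101,0]);Y=np.array([-.101,.995,0])
d=s["tcp_pos"]-n; print("t",s["clock"],"nest frame x,y,z mm",1e3*d@X,1e3*d@Y,1e3*d[2],"F",s["force"]@X,s["force"]@Y,s["force"][2])
E
python3 st.py
```

```text
t 6.5167 nest frame x,y,z mm 1.0290052861850425 68.20995809317695 31.344006043963564 F 0.3712065378129111 -1.4567152385809496 0.07422385394404295
```

Emit:
carry_out:
  series:
    - [255,0,0.004,0,0,0,0]
    - [255,0,0.004,-0.003,0,0,0]
    - [255,0,0.004,-0.006,0,0,0]
    - [255,0,0.004,-0.009,0,0,0]
    - [255,0,0.004,-0.012,0,0,0]
    - [255,0,0.004,-0.014,0,0,0]
    - [255,0,0.004,-0.016,0,0,0]
    - [255,0,0.004,-0.018,0,0,0]
    - [255,0,0.004,-0.02,0,0,0]
    - [255,0,0.004,-0.02,0,0,0]

```text
clock: 7.35
tcp_pos: [0.5207, -0.0663, 0.0264]
tcp_rot: [-0.706, 0.706, 0.036, -0.036]
force: [0.3, -0.6, -1.3]
width: -0.002
```

```bash
python3 st.py; python3 - <<'E'
from h import *
from cell import optics
c=optics.camera("side");cv2.imwrite("pics/side5z.png",cv2.resize(c["frame"][200:290,250:370],None,fx=6,fy=6,interpolation=cv2.INTER_CUBIC))
E
```

```text
t 7.35 nest frame x,y,z mm 0.5345679950716732 48.0285016856036 26.362000072080697 F 0.19602056800999793 -0.625158175745703 -1.2706467112219304
```

View pics/side5z.png

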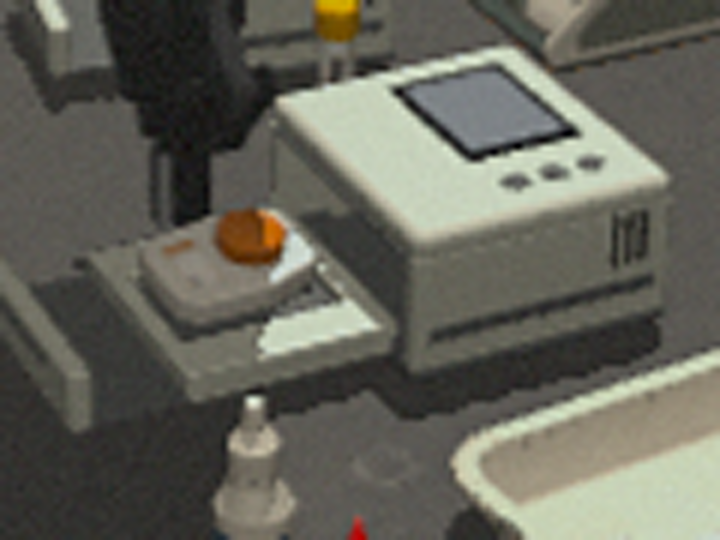

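The tip is just beside the raised edge and the cartridge has not moved yet. I'll continue slowly.

Emit:
carry_out:
  series:
    - [255,0,-0.001,-0.0015,0,0,0]
    - [255,0,-0.001,-0.003,0,0,0]
    - [255,0,-0.001,-0.0045,0,0,0]
    - [255,0,-0.001,-0.006,0,0,0]
    - [255,0,-0.001,-0.0075,0,0,0]
    - [255,0,-0.001,-0.009,0,0,0]
    - [255,0,-0.001,-0.009,0,0,0]

```text
clock: 7.98
tcp_pos: [0.5216, -0.0752, 0.0273]
tcp_rot: [-0.706, 0.706, 0.036, -0.036]
force: [1.0, -0.9, -0.3]
width: 0.002
```

```bash
cat > look.py <<'E'
import sys
from h import *
from cell import optics
k=sys.argv[1]
c=optics.camera("side");a=cv2.resize(c["frame"][220:280,260:340],None,fx=5,fy=5,interpolation=cv2.INTER_CUBIC)
c=optics.camera("wrist");cv2.imwrite(f"pics/w{k}.png",c["frame"]);b=cv2.resize(c["frame"][160:310,90:310],None,fx=1.8,fy=2,interpolation=cv2.INTER_CUBIC)
cv2.imwrite(f"pics/l{k}.png",np.hstack([a,b[:300,:396]]))
E
python3 st.py; python3 look.py 6
```

```text
t 7.9833 nest frame x,y,z mm 0.5054014278174858 39.06610526229989 27.349980425168788 F 0.8632661016220556 -1.0128752838188504 -0.33223814341399666
```

View pics/l6.png

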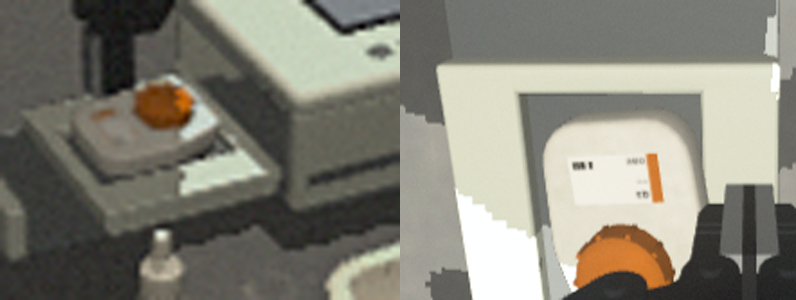

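The cartridge is sliding: the left gap is about 6 mm and the right edge is just over the nest's edge. A few mm more.

Emit:
carry_out:
  series:
    - [255,0,0,-0.001,0,0,0]
    - [255,0,0,-0.002,0,0,0]
    - [255,0,0,-0.003,0,0,0]
    - [255,0,0,-0.004,0,0,0]
    - [255,0,0,-0.004,0,0,0]
    - [255,0,0,-0.004,0,0,0]

```text
clock: 8.58
tcp_pos: [0.522, -0.0789, 0.0274]
tcp_rot: [-0.706, 0.706, 0.036, -0.036]
force: [0.3, -0.4, -0.1]
width: -0.005
```

```bash
python3 st.py; python3 look.py 7
```

```text
t 8.5833 nest frame x,y,z mm 0.5348209396066844 35.285573971039334 27.381936846827752 F 0.261614254474522 -0.46061467425032226 -0.06500511842940129
```

View pics/l7.png

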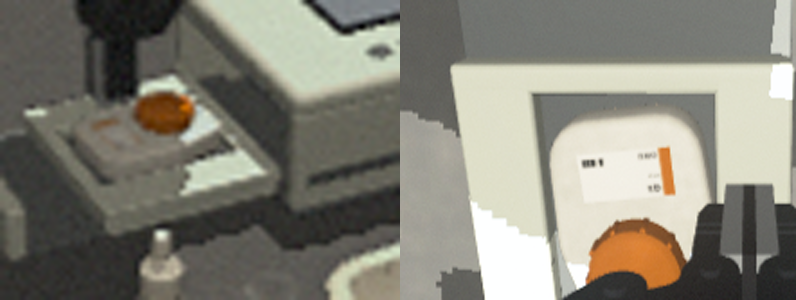

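The cartridge has yawed slightly: the robot-side end has gone ahead and the cap end lags. I'll back off, shift toward the cap end, and nudge there.

Emit:
carry_out:
  series:
    - [255,0,0,0.005,0,0,0]
    - [255,0,0,0.01,0,0,0]
    - [255,0.007,0,0.01,0,0,0]
    - [255,0.014,0,0.01,0,0,0]
    - [255,0.014,0,0.01,0,0,0]

```text
clock: 9.1
tcp_pos: [0.5364, -0.0674, 0.0276]
tcp_rot: [-0.706, 0.706, 0.036, -0.036]
force: [0.2, -0.3, -0.4]
width: 0.002
```

```bash
python3 st.py; python3 look.py 8
```

```text
t 9.1 nest frame x,y,z mm 16.021227621976983 45.36097056692727 27.566317377111996 F 0.1605851543478305 -0.2907198798590383 -0.3825626327640556
```

View pics/l8.png

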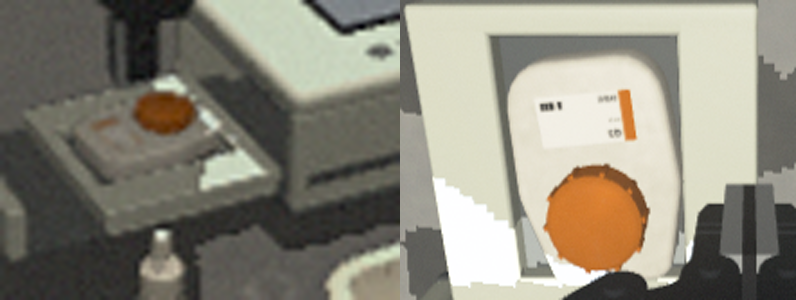

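As expected, the cap end sits to +y. Nudging here.

Emit:
carry_out:
  series:
    - [255,0,0,-0.004,0,0,0]
    - [255,0,0,-0.006,0,0,0]
    - [255,0,0,-0.0075,0,0,0]
    - [255,0,0,-0.009,0,0,0]
    - [255,0,0,-0.01,0,0,0]
    - [255,0,0,-0.01,0,0,0]

```text
clock: 9.7
tcp_pos: [0.5359, -0.0778, 0.0274]
tcp_rot: [-0.706, 0.706, 0.036, -0.036]
force: [-0.4, -0.1, -0.9]
width: 0.0
```

```bash
python3 st.py; python3 look.py 9
```

```text
t 9.7 nest frame x,y,z mm 14.476212659613978 35.064923705727445 27.405971161356536 F -0.4016768768227734 -0.07245447992156419 -0.8568161753867822
```

View pics/l9.png

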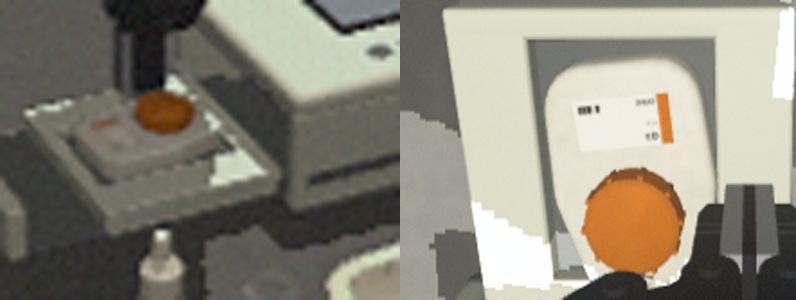

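The yaw is reduced. Another 2 mm here.

Emit:
carry_out:
  series:
    - [255,0,0,-0.0007,0,0,0]
    - [255,0,0,-0.0014,0,0,0]
    - [255,0,0,-0.002,0,0,0]
    - [255,0,0,-0.002,0,0,0]
    - [255,0,0,-0.002,0,0,0]

```text
clock: 10.22
tcp_pos: [0.5361, -0.0795, 0.0274]
tcp_rot: [-0.706, 0.706, 0.036, -0.036]
force: [0.4, 0.2, 0.7]
width: 0.001
```

```bash
python3 st.py; python3 look.py 10
```

```text
t 10.2167 nest frame x,y,z mm 14.528420576623166 33.351248800165365 27.373845032204073 F 0.3991204596166858 0.16533432754413455 0.6823049351191585
```

View pics/l10.png

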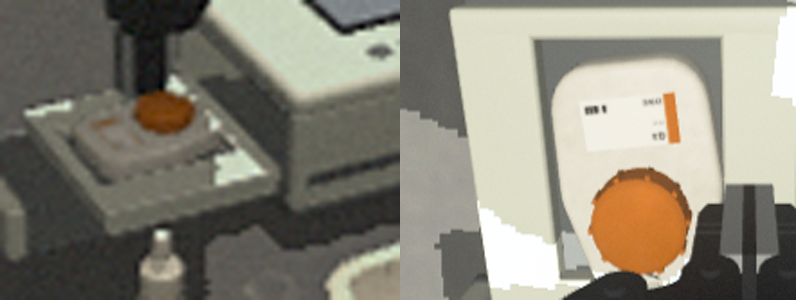

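```bash
python3 - <<'E'
import cv2
a=cv2.imread("pics/w10.png"); cv2.imwrite("pics/w10z.png",cv2.resize(a[150:310,110:290],None,fx=3.6,fy=3.6,interpolation=cv2.INTER_CUBIC))
E
```

```text
(no output)
```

View pics/w10z.png

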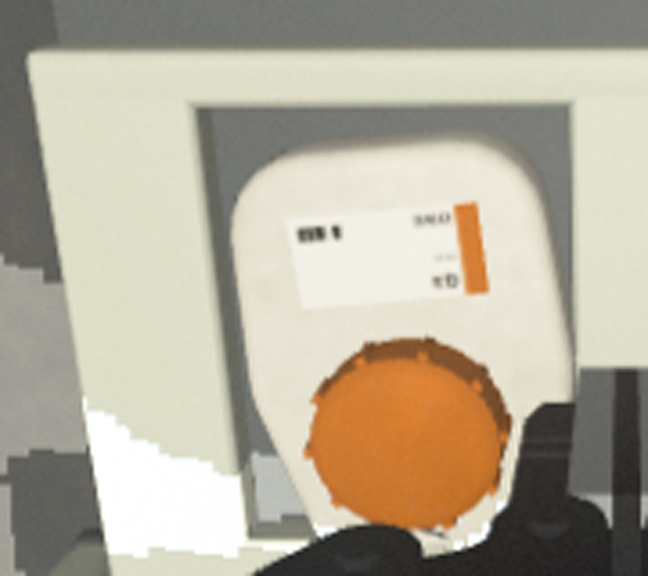

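Measuring the label angle, it looks the same as in the first aligned-but-tilted view (about -4.7°). So what I took for yaw is mostly the tilt, and the +y edge is still on the rim. I'll go back near the middle and push a little further.

Emit:
carry_out:
  series:
    - [255,0,0,0.004,0,0,0]
    - [255,-0.008,0,0.004,0,0,0]
    - [255,-0.01,0,0.001,0,0,0]
    - [255,-0.01,0,-0.0005,0,0,0]
    - [255,-0.01,0,-0.0015,0,0,0]
    - [255,-0.01,0,-0.0025,0,0,0]
    - [255,-0.01,0,-0.0025,0,0,0]

```text
clock: 10.9
tcp_pos: [0.5265, -0.0832, 0.0274]
tcp_rot: [-0.706, 0.706, 0.036, -0.036]
force: [0.5, 0.5, -0.0]
width: 0.003
```

```bash
python3 st.py; cat > look2.py <<'E'
import sys
from h import *
from cell import optics
k=sys.argv[1]
c=optics.camera("side");a=cv2.resize(c["frame"][220:280,262:332],None,fx=5.14,fy=5.14,interpolation=cv2.INTER_CUBIC)[:308]
c=optics.camera("wrist");cv2.imwrite(f"pics/w{k}.png",c["frame"]);b=cv2.resize(c["frame"][140:310,110:290],None,fx=2.4,fy=2.4,interpolation=cv2.INTER_CUBIC)
a=cv2.copyMakeBorder(a,0,b.shape[0]-a.shape[0],0,0,cv2.BORDER_CONSTANT)
cv2.imwrite(f"pics/l{k}.png",np.hstack([a,b]))
E
python3 look2.py 11
```

```text
t 10.9 nest frame x,y,z mm 4.63691264466429 30.54647409576237 27.445650184061147 F 0.5876217444666342 0.4019753034457202 -0.017832959551321994
```

View pics/l11.png

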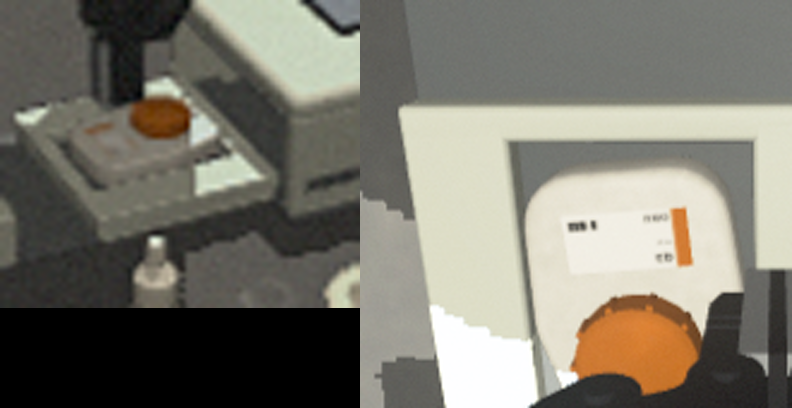

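The tip is narrower than I assumed, about 17 mm. The cartridge's right edge now appears inside the nest edge, so I'll withdraw and inspect.

Emit:
carry_out:
  series:
    - [255,0,0,0.01,0,0,0]
    - [255,0,0,0.025,0,0,0]
    - [255,0,-0.03,0.04,0,0,0]
    - [255,0,-0.06,0.07,0,0,0]
    - [255,0,-0.06,0.11,0,0,0]
    - [255,0,-0.06,0.15,0,0,0]
    - [255,0,-0.06,0.19,0,0,0]
    - [255,0,-0.06,0.23,0,0,0]
    - [255,0,-0.06,0.24,0,0,0]
    - [255,0,-0.06,0.24,0,0,0]

```text
clock: 11.83
tcp_pos: [0.5013, 0.159, 0.0874]
tcp_rot: [0.706, -0.706, -0.037, 0.037]
force: [0.1, -0.7, 0.3]
width: 0.004
```

```bash
python3 - <<'E'
from h import *
from cell import optics
a=optics.camera("side")["frame"];b=optics.camera("top")["frame"]
cv2.imwrite("pics/s12.png",a);cv2.imwrite("pics/t12.png",b)
A=cv2.resize(a[215:275,255:325],None,fx=8,fy=8,interpolation=cv2.INTER_CUBIC);cv2.imwrite("pics/s12z.png",A)
B=cv2.resize(b[170:245,325:390],None,fx=8,fy=8,interpolation=cv2.INTER_CUBIC);cv2.imwrite("pics/t12z.png",B)
E
```

```text
(no output)
```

View pics/s12z.png

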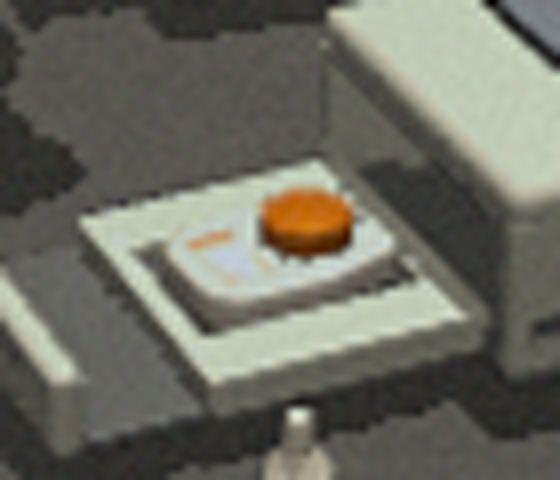

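View pics/t12z.png

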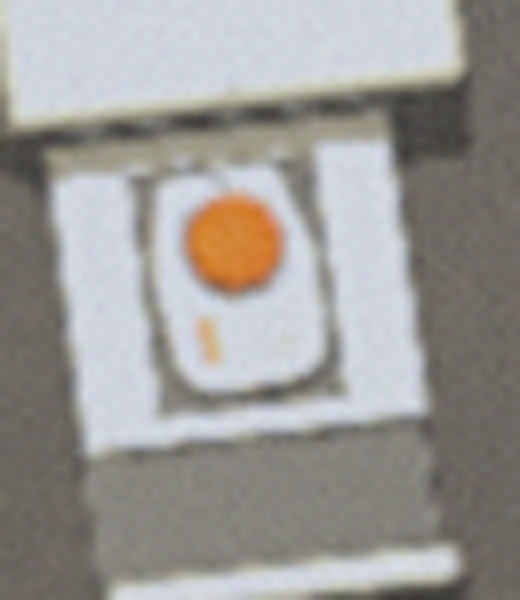

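Both views show the cartridge within the nest pocket. I'll triangulate the cap top (39 mm high if flat) and the body against the nest.

```bash
python3 st.py; python3 - <<'E'
from h import *
from cell import optics
np.set_printoptions(precision=2,suppress=True)
t=optics.camera("top");s=optics.camera("side")
def tri(pt,ps):
    a,b=np.array(t["position"]),np.array(s["position"]);u,v=ray(t,pt)[0],ray(s,ps)[0]
    k=np.linalg.lstsq(np.c_[u,-v],b-a,rcond=None)[0];p,q=a+k[0]*u,b+k[1]*v
    return (p+q)/2,np.linalg.norm(p-q)*1e3
T=lambda l:np.array(l)/8+[325,170]-.45
S=lambda l:np.array(l)/8+[255,215]-.45
n=np.array([.525,-.1141,0]);X=np.array([.995,.101,0]);Y=np.array([-.101,.995,0]);F=lambda p:np.array([(p-n)@X,(p-n)@Y,p[2]])*1e3
for nm,a,b in [("cap top",(235,242),(307,212)),("near rim corner front",(428,412),(212,380)),("far rim corner front",(90,450),(82,222)),("rim back near",(390,145),(485,318))]:
    p,e=tri(T(a),S(b));print(nm,F(p),e)
# nest pocket corners at z=24 and body outline at z=30 from top
print("nest corners",[F(p) for p in onz(t,T([(160,412),(345,392),(312,158),(132,182)]),.024)])
print("body L/R/front/back z30",[F(p) for p in onz(t,T([(153,270),(327,300),(260,388),(215,168)]),.030)])
print("body side lines",[F(p) for p in onz(t,T([(155,220),(172,350)]),.030)])
print("cap z39",F(onz(t,T([(235,242)]),.039)[0]))
print("side body near/front z30",[F(p) for p in onz(s,S([(210,297),(395,243),(172,240)]),.030)])
E
```

```text
t 11.9333 nest frame x,y,z mm 4.280869796257784 271.32299703497256 87.27171031693554 F -0.060614096317259815 -0.31506889007662187 -0.06777364826024085
cap top [11.76  2.09 37.66] 0.11068623929321839
near rim corner front [-39.67 -46.85  24.36] 0.31374833743381403
far rim corner front [-39.59  46.96  22.99] 0.45724112962000746
rim back near [ 39.08 -48.26  22.82] 6.867043165845873
nest corners [array([-31.18,  26.49,  24.  ]), array([-31.43, -24.98,  24.  ]), array([ 34.47, -24.61,  24.  ]), array([33.41, 26.04, 24.  ])]
body L/R/front/back z30 [array([ 7.56, 24.24, 30.  ]), array([ -6.09, -22.29,  30.  ]), array([-28.15,  -0.78,  30.  ]), array([33.86,  3.58, 30.  ])]
body side lines [array([21.31, 21.92, 30.  ]), array([-15.02,  21.87,  30.  ])]
cap z39 [11.65  2.3  39.  ]
side body near/front z30 [array([-26.84, -16.34,  30.  ]), array([ 32.5, -12.5,  30. ]), array([-24.41,  16.03,  30.  ])]
```

```bash
python3 d.py .59 -.107 .16
```

```text
t 12.0333 pos [0.5022 0.1551 0.0873] F [-0.1003  0.2824 -0.6768] w -0.002535169570698295
shift [ 0.061  -0.0726 -0.2696] turn [ 0.0003 -0.0005 -0.0002]
```

Emit:
carry_out:
  series:
    - [255,0,-0.035,0,0,0,0]
    - [255,0,-0.072,-0.02,0,0,0]
    - [255,0.061,-0.072,-0.27,0,0,0]
    - [255,0.061,-0.072,-0.27,0,0,0]
    - [255,0.061,-0.072,-0.27,0,0,0]
    - [255,0.061,-0.072,-0.27,0,0,0]
    - [255,0.061,-0.072,-0.27,0,0,0]
    - [255,0.061,-0.072,-0.27,0,0,0]
    - [255,0.061,-0.072,-0.27,0,0,0]
    - [255,0.061,-0.072,-0.27,0,0,0]
    - [255,0.061,-0.072,-0.27,0,0,0]

```text
clock: 12.95
tcp_pos: [0.5897, -0.1078, 0.159]
tcp_rot: [0.706, -0.706, -0.035, 0.035]
force: [-0.0, 0.4, -0.3]
width: -0.001
```

```bash
python3 st.py; python3 - <<'E'
from h import *
from cell import optics
c=optics.camera("wrist");cv2.imwrite("pics/w13.png",c["frame"])
print(c["position"],c["orientation"])
cv2.imwrite("pics/w13z.png",cv2.resize(c["frame"][130:270,200:370],None,fx=4,fy=4,interpolation=cv2.INTER_CUBIC))
E
```

```text
t 12.95 nest frame x,y,z mm 64.96859558518643 -0.2926287470603079 158.98588297836199 F 0.02582162418425342 0.3522970925689904 -0.3119883475222776
[ 0.51602325 -0.1156484   0.30192827] [0.09751056 0.66406322 0.73333855 0.10828807]
```

View pics/w13.png

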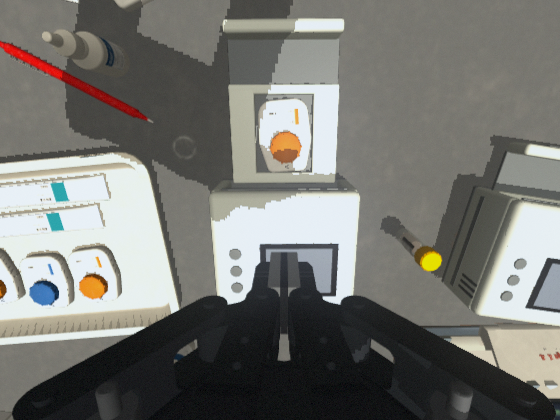

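View pics/w13z.png

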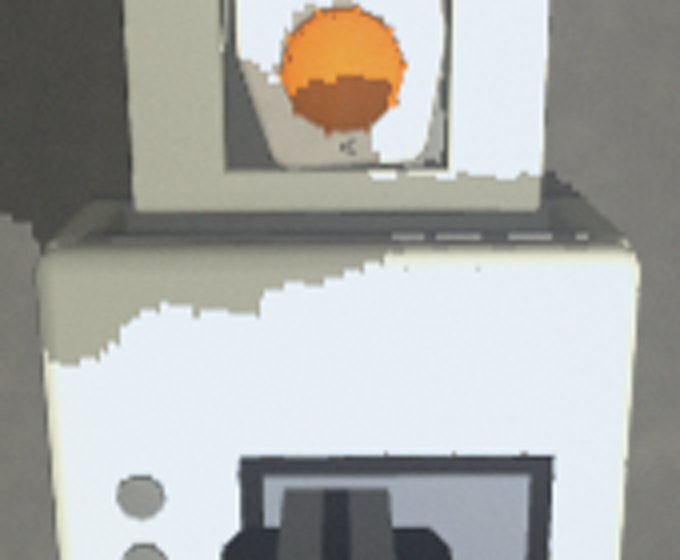

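Excellent view: the nest spans columns 253–313 and rows 93–172. I'll enlarge that area.

```bash
python3 - <<'E'
import cv2
a=cv2.imread("pics/w13.png");cv2.imwrite("pics/w13y.png",cv2.resize(a[80:185,235:335],None,fx=5.7,fy=5.7,interpolation=cv2.INTER_CUBIC))
E
```

```text
(no output)
```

View pics/w13y.png

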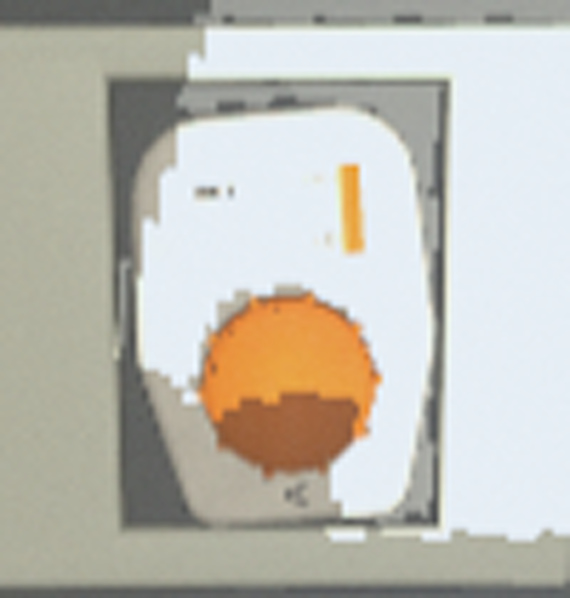

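The cartridge lies wholly inside the pocket outline, with a slight yaw of about 4°. I'll put numbers on it from this view.

```bash
python3 - <<'E'
from h import *
from cell import optics
np.set_printoptions(precision=2,suppress=True)
c=optics.camera("wrist")
W=lambda l:np.array(l)/5.7+[235,80]-.4
n=np.array([.525,-.1141,0]);X=np.array([.995,.101,0]);Y=np.array([-.101,.995,0]);F=lambda P:np.c_[(P-n)@X,(P-n)@Y]*1e3
N=F(onz(c,W([(110,80),(450,80),(438,525),(122,525)]),.024));print(N,N.mean(0))
B=F(onz(c,W([(135,190),(137,340),(433,330),(415,170),(340,105),(185,118),(205,523),(390,517)]),.030))-N.mean(0);print("body rel nest\n",B)
print("cap rel z39",F(onz(c,W([(289,380)]),.039))-N.mean(0))
E
```

```text
[[-32.22 -25.2 ]
 [-32.19  26.36]
 [ 35.55  26.31]
 [ 35.51 -25.22]] [1.66 0.56]
body rel nest
 [[-17.88 -21.89]
 [  4.16 -22.13]
 [  2.69  23.62]
 [-20.71  20.32]
 [-29.89   8.94]
 [-28.08 -14.18]
 [ 32.58 -11.99]
 [ 31.64  17.5 ]]
cap rel z39 [[9.55 1.33]]
```

Measured flat: the body footprint at z=30 mm is 45.8 × 62.5 mm, centred within 1.3 mm in x and 0.8 mm in y of the nest. It still has about 4° of yaw with the cap end to +y. I'll straighten it with one more light nudge on the cap end.

```bash
python3 d.py .5448 -.0668 .0275
```

```text
t 13.05 pos [ 0.5897 -0.1063  0.1594] F [ 0.1718 -0.3417  0.0841] w 0.003983786209722853
shift [-0.0407  0.1319  0.0438] turn [-0.0002  0.     -0.0002]
```

Emit:
carry_out:
  series:
    - [255,-0.03,0,0.03,0,0,0]
    - [255,-0.041,0,0.044,0,0,0]
    - [255,-0.041,0.035,0.044,0,0,0]
    - [255,-0.041,0.07,0.044,0,0,0]
    - [255,-0.041,0.1,0.044,0,0,0]
    - [255,-0.041,0.12,0.044,0,0,0]
    - [255,-0.041,0.129,0.044,0,0,0]
    - [255,-0.041,0.131,0.044,0,0,0]
    - [255,-0.041,0.131,0.044,0,0,0]
    - [255,-0.041,0.131,0.044,0,0,0]

```text
clock: 13.88
tcp_pos: [0.5456, -0.0669, 0.0299]
tcp_rot: [-0.706, 0.706, 0.037, -0.035]
force: [-0.6, -0.8, 0.5]
width: -0.001
```

```bash
python3 st.py
```

```text
t 13.8833 nest frame x,y,z mm 25.276365467224014 44.85498543327675 29.903626123755622 F -0.6546445941954726 -0.758553796251221 0.47710248020265433
```

Emit:
carry_out:
  series:
    - [255,0,0.002,0,0,0,0]
    - [255,0,0.0023,-0.005,0,0,0]
    - [255,0,0.0023,-0.01,0,0,0]
    - [255,0,0.0023,-0.013,0,0,0]
    - [255,0,0.0023,-0.0145,0,0,0]
    - [255,0,0.0023,-0.016,0,0,0]
    - [255,0,0.0023,-0.017,0,0,0]
    - [255,0,0.0023,-0.0175,0,0,0]
    - [255,0,0.0023,-0.0175,0,0,0]

```text
clock: 14.63
tcp_pos: [0.5467, -0.0845, 0.0261]
tcp_rot: [-0.706, 0.706, 0.036, -0.036]
force: [-0.7, 0.8, 0.0]
width: 0.005
```

```bash
python3 st.py; python3 look2.py 14
```

```text
t 14.6333 nest frame x,y,z mm 24.537529098515822 27.296563016114554 26.059633079556978 F -0.590573028449901 0.8429086113220122 0.00806274801923107
```

View pics/l14.png

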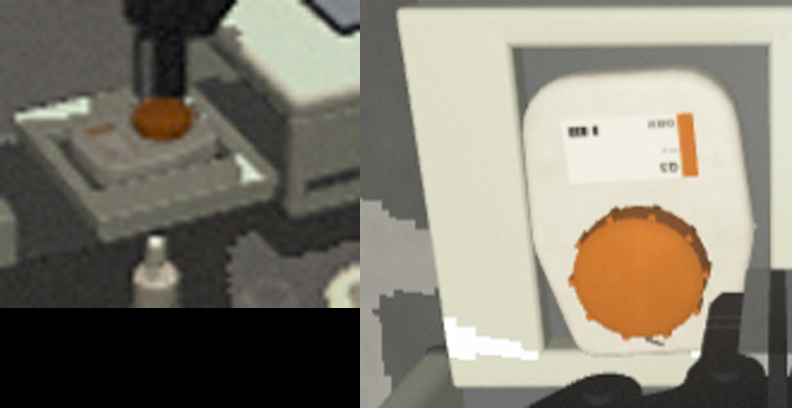

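The yaw is still there and the finger is just at the tapered edge. A further 3 mm, gently.

Emit:
carry_out:
  series:
    - [255,0,0,-0.0008,0,0,0]
    - [255,0,0,-0.0016,0,0,0]
    - [255,0,0,-0.0024,0,0,0]
    - [255,0,0,-0.003,0,0,0]
    - [255,0,0,-0.003,0,0,0]

```text
clock: 15.15
tcp_pos: [0.547, -0.0872, 0.0261]
tcp_rot: [0.706, -0.706, -0.036, 0.036]
force: [-0.2, 4.4, 1.0]
width: -0.002
```

```bash
python3 st.py; python3 look2.py 15
```

```text
t 15.15 nest frame x,y,z mm 24.600463819049516 24.581733626488447 26.083517947183505 F 0.19927711277120042 4.376082550231416 0.9589857870956794
```

View pics/l15.png

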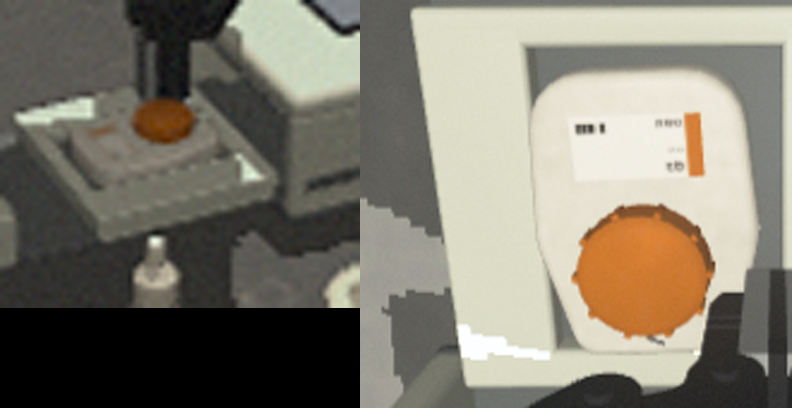

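The yaw is mostly out, and 4 N shows contact against the far wall. I'll withdraw and recheck from above.

Emit:
carry_out:
  series:
    - [255,0,0,0.006,0,0,0]
    - [255,0,0,0.02,0,0,0]
    - [255,0,-0.03,0.02,0,0,0]
    - [255,0,-0.07,0.02,0,0,0]
    - [255,0.04,-0.11,0,0,0,0]
    - [255,0.04,-0.131,-0.025,0,0,0]
    - [255,0.04,-0.131,-0.025,0,0,0]
    - [255,0.04,-0.131,-0.025,0,0,0]
    - [255,0.04,-0.131,-0.025,0,0,0]

```text
clock: 16.0
tcp_pos: [0.5887, -0.1074, 0.1562]
tcp_rot: [0.706, -0.706, -0.035, 0.036]
force: [0.3, 0.1, -0.7]
width: -0.001
```

```bash
python3 - <<'E'
from h import *
from cell import optics
c=optics.camera("wrist");cv2.imwrite("pics/w16.png",c["frame"]);cv2.imwrite("pics/w16y.png",cv2.resize(c["frame"][80:185,235:335],None,fx=5.7,fy=5.7,interpolation=cv2.INTER_CUBIC))
E
```

```text
(no output)
```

View pics/w16y.png

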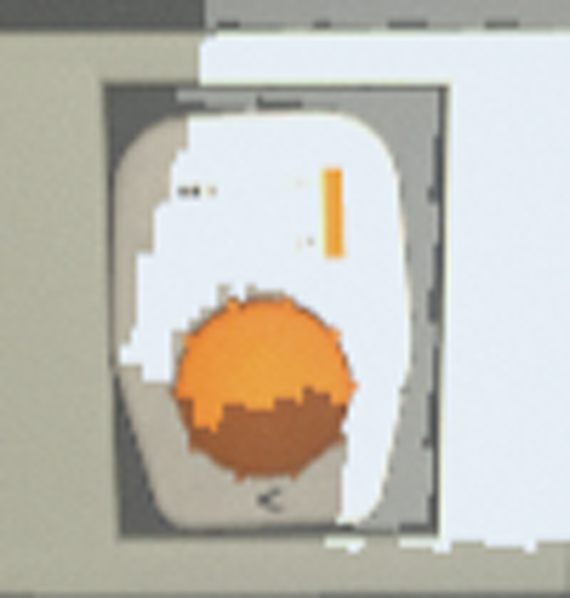

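```bash
python3 - <<'E'
from h import *
from cell import optics
np.set_printoptions(precision=2,suppress=True)
c=optics.camera("wrist")
W=lambda l:np.array(l)/5.7+[235,80]-.4
n=np.array([.525,-.1141,0]);X=np.array([.995,.101,0]);Y=np.array([-.101,.995,0]);F=lambda P:np.c_[(P-n)@X,(P-n)@Y]*1e3
N=F(onz(c,W([(105,84),(447,84),(438,535),(119,537)]),.024));print(N,N.mean(0))
B=F(onz(c,W([(115,190),(119,360),(409,350),(398,180),(340,111),(160,115),(185,525),(370,520)]),.030))-N.mean(0);print("body rel nest\n",B)
E
```

```text
[[-32.85 -25.82]
 [-32.9   25.44]
 [ 35.06  25.96]
 [ 35.42 -25.5 ]] [1.18 0.02]
body rel nest
 [[-18.77 -24.21]
 [  5.97 -24.25]
 [  4.44  20.15]
 [-20.23  17.96]
 [-29.86   9.22]
 [-29.28 -17.3 ]
 [ 31.33 -14.52]
 [ 30.52  14.6 ]]
```

The cartridge is straighter now (about 2°) but rests near the -y wall, about -2 mm off centre. I'll nudge it back about 1.5 mm from the -y side to get margin.

```bash
python3 d.py .5229 -.1626 .027
```

```text
t 16.1 pos [ 0.5883 -0.107   0.1556] F [-0.5066 -0.3489 -0.1543] w -0.0005688532949408461
shift [-0.0704  0.1287 -0.0488] turn [-0.001   0.0007 -0.0023]
```

Emit:
carry_out:
  series:
    - [255,-0.035,0,-0.025,0,0,0]
    - [255,-0.07,0,-0.049,0,0,0]
    - [255,-0.07,0,-0.049,0,0,0]
    - [255,-0.07,0.035,-0.049,0,0,0]
    - [255,-0.07,0.07,-0.049,0,0,0]
    - [255,-0.07,0.1,-0.049,0,0,0]
    - [255,-0.07,0.12,-0.049,0,0,0]
    - [255,-0.07,0.127,-0.049,0,0,0]
    - [255,-0.07,0.127,-0.049,0,0,0]
    - [255,-0.07,0.127,-0.049,0,0,0]

```text
clock: 16.93
tcp_pos: [0.5246, -0.1637, 0.0306]
tcp_rot: [-0.706, 0.706, 0.036, -0.036]
force: [0.5, -0.1, 0.4]
width: -0.001
```

```bash
python3 st.py
```

```text
t 16.9333 nest frame x,y,z mm -5.3672931657617715 -49.33721034663413 30.615611880643346 F 0.4950273010355046 -0.17330489769580887 0.42501453023138736
```

Emit:
carry_out:
  series:
    - [255,0,0.002,0,0,0,0]
    - [255,0,0.0025,0.004,0,0,0]
    - [255,0,0.0025,0.009,0,0,0]
    - [255,0,0.0025,0.014,0,0,0]
    - [255,0,0.0025,0.016,0,0,0]
    - [255,0,0.0025,0.018,0,0,0]
    - [255,0,0.0025,0.019,0,0,0]
    - [255,0,0.0025,0.019,0,0,0]
    - [255,0,0.0025,0.019,0,0,0]

```text
clock: 17.68
tcp_pos: [0.5227, -0.1452, 0.0276]
tcp_rot: [-0.706, 0.706, 0.036, -0.036]
force: [0.8, -0.2, -0.2]
width: 0.0
```

```bash
python3 st.py;sed -i 's/110:290/250:430/' look2.py; python3 look2.py 17
```

```text
t 17.6833 nest frame x,y,z mm -5.427236858256169 -30.703558549659437 27.640087464551303 F 0.7287173410648587 -0.2889531163986219 -0.17951946126305598
```

View pics/l17.png

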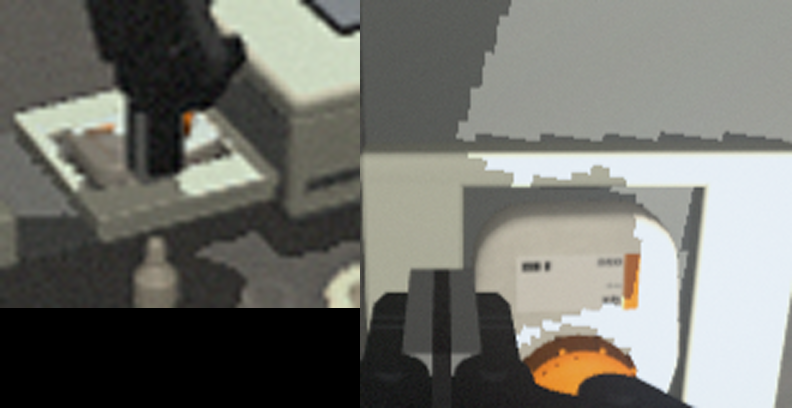

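The fingertip is at the body's -y edge (column ~475). I'll push 1.5 mm, withdraw and remeasure.

Emit:
carry_out:
  series:
    - [255,0,0,0.0008,0,0,0]
    - [255,0,0,0.0015,0,0,0]
    - [255,0,0,0.0015,0,0,0]
    - [255,0,0,0.0015,0,0,0]

```text
clock: 18.12
tcp_pos: [0.5225, -0.1436, 0.0275]
tcp_rot: [-0.706, 0.706, 0.036, -0.036]
force: [-0.3, -0.4, 0.5]
width: -0.004
```

Emit:
carry_out:
  series:
    - [255,0,0,-0.006,0,0,0]
    - [255,0,0,-0.018,0,0,0]
    - [255,0,-0.03,-0.018,0,0,0]
    - [255,0,-0.07,-0.018,0,0,0]
    - [255,0.03,-0.11,0,0,0,0]
    - [255,0.07,-0.131,0.03,0,0,0]
    - [255,0.07,-0.131,0.03,0,0,0]
    - [255,0.07,-0.131,0.03,0,0,0]
    - [255,0.07,-0.131,0.03,0,0,0]

```text
clock: 18.87
tcp_pos: [0.5898, -0.107, 0.1588]
tcp_rot: [-0.706, 0.706, 0.036, -0.036]
force: [-1.2, -0.7, -0.5]
width: 0.0
```

```bash
python3 - <<'E'
from h import *
from cell import optics
c=optics.camera("wrist");cv2.imwrite("pics/w18.png",c["frame"]);cv2.imwrite("pics/w18y.png",cv2.resize(c["frame"][80:185,235:335],None,fx=5.7,fy=5.7,interpolation=cv2.INTER_CUBIC))
E
```

```text
(no output)
```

View pics/w18y.png

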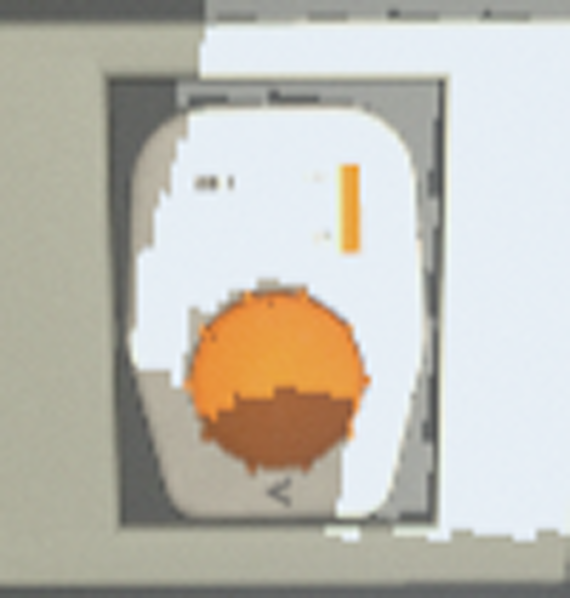

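The cartridge is now straight and centred: body columns 131–423 against nest 112–443, both centred at about 277. Next I'll go in front of the lip.

```bash
python3 d.py .4056 -.1262 .026
```

```text
t 18.9167 pos [ 0.589  -0.1074  0.1581] F [-1.1879 -0.8214 -2.1585] w -0.002219087273243046
shift [-0.1843  0.1322 -0.0001] turn [ 0.0001  0.0005 -0.0008]
```

Emit:
carry_out:
  series:
    - [255,-0.04,0,0,0,0,0]
    - [255,-0.08,0,0,0,0,0]
    - [255,-0.12,0,0,0,0,0]
    - [255,-0.16,0,0,0,0,0]
    - [255,-0.184,0,0,0,0,0]
    - [255,-0.184,0.035,0,0,0,0]
    - [255,-0.184,0.07,0,0,0,0]
    - [255,-0.184,0.1,0,0,0,0]
    - [255,-0.184,0.12,0,0,0,0]
    - [255,-0.184,0.13,0,0,0,0]
    - [255,-0.184,0.13,0,0,0,0]
    - [255,-0.184,0.13,0,0,0,0]

```text
clock: 19.92
tcp_pos: [0.4059, -0.1258, 0.0289]
tcp_rot: [0.706, -0.706, -0.035, 0.036]
force: [0.5, -0.3, 0.1]
width: 0.003
```

```bash
python3 st.py;  python3 - <<'E'
from h import *
from cell import optics
c=optics.camera("side");cv2.imwrite("pics/s19z.png",cv2.resize(c["frame"][190:290,230:370],None,fx=5,fy=5,interpolation=cv2.INTER_CUBIC))
E
```

```text
t 19.9167 nest frame x,y,z mm -119.68234847502525 0.40864368366068277 28.93027037686543 F 0.486316757101421 -0.37057898049763266 0.11592231667356184
```

View pics/s19z.png

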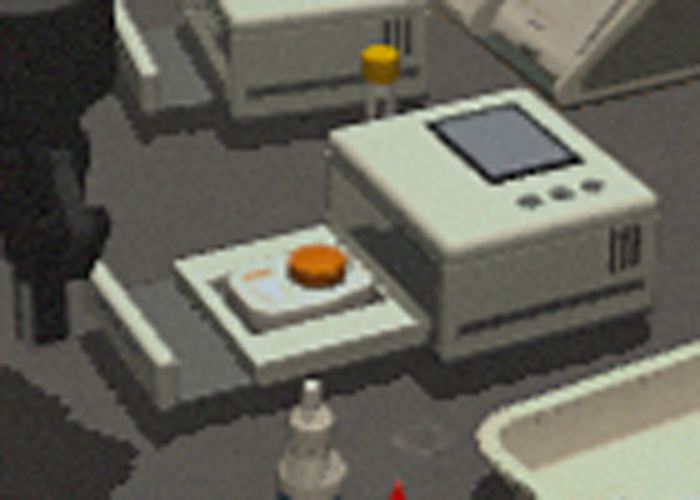

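The cartridge sits flat and the finger is in front of the lip. Pushing home smoothly.

Emit:
carry_out:
  series:
    - [255,0.006,0.003,0,0,0,0]
    - [255,0.011,0.003,0,0,0,0]
    - [255,0.014,0.003,0,0,0,0]
    - [255,0.017,0.003,0,0,0,0]
    - [255,0.02,0.003,0,0,0,0]
    - [255,0.023,0.003,0,0,0,0]
    - [255,0.027,0.003,0,0,0,0]
    - [255,0.031,0.003,0,0,0,0]
    - [255,0.035,0.003,0,0,0,0]
    - [255,0.039,0.003,0,0,0,0]
    - [255,0.043,0.003,0,0,0,0]
    - [255,0.047,0.003,0,0,0,0]

```text
clock: 20.97
tcp_pos: [0.4532, -0.1205, 0.0256]
tcp_rot: [0.706, -0.706, -0.036, 0.036]
force: [-2.1, 0.4, 1.4]
width: -0.001
```

Emit:
carry_out:
  series:
    - [255,0.004,0,0,0,0,0]
    - [255,0.008,0,0,0,0,0]
    - [255,0.012,0,0,0,0,0]
    - [255,0.016,0,0,0,0,0]
    - [255,0.02,0,0,0,0,0]
    - [255,0.024,0,0,0,0,0]
    - [255,0.028,0,0,0,0,0]
    - [255,0.032,0,0,0,0,0]
    - [255,0.036,0,0,0,0,0]
    - [255,0.04,0,0,0,0,0]
    - [255,0.044,0,0,0,0,0]
    - [255,0.046,0,0,0,0,0]

```text
clock: 21.97
tcp_pos: [0.4991, -0.1159, 0.0256]
tcp_rot: [-0.706, 0.706, 0.036, -0.036]
force: [-1.4, 1.7, -0.2]
width: -0.001
```

```bash
python3 st.py;  python3 - <<'E'
from h import *
from cell import optics
c=optics.camera("side");cv2.imwrite("pics/s20z.png",cv2.resize(c["frame"][190:290,230:370],None,fx=5,fy=5,interpolation=cv2.INTER_CUBIC))
E
```

```text
t 21.9667 nest frame x,y,z mm -25.92066992838628 0.79458475308924 25.5851098219375 F -1.2358448318227524 1.8729814338918516 -0.19205046232101974
```

View pics/s20z.png

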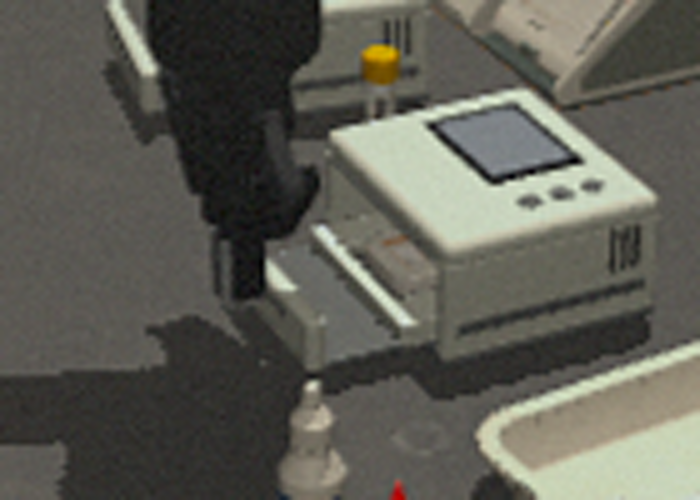

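The tray is gliding in with the cartridge already inside and no strike felt. About 13 mm remains.

Emit:
carry_out:
  series:
    - [255,0.003,0,0,0,0,0]
    - [255,0.006,0,0,0,0,0]
    - [255,0.008,0,0,0,0,0]
    - [255,0.01,0,0,0,0,0]
    - [255,0.01,0,0,0,0,0]

```text
clock: 22.43
tcp_pos: [0.5089, -0.1149, 0.0256]
tcp_rot: [-0.706, 0.706, 0.036, -0.036]
force: [-0.1, 0.7, 0.3]
width: 0.0
```

Emit:
carry_out:
  series:
    - [255,0.001,0,0,0,0,0]
    - [255,0.002,0,0,0,0,0]
    - [255,0.003,0,0,0,0,0]
    - [255,0.003,0,0,0,0,0]

```text
clock: 22.77
tcp_pos: [0.5117, -0.1146, 0.0256]
tcp_rot: [-0.706, 0.706, 0.036, -0.036]
force: [-0.3, 0.3, -0.2]
width: 0.007
```

Emit:
carry_out:
  series:
    - [255,0.001,0,0,0,0,0]
    - [255,0.002,0,0,0,0,0]
    - [255,0.003,0,0,0,0,0]
    - [255,0.003,0,0,0,0,0]

```text
clock: 23.1
tcp_pos: [0.5134, -0.1144, 0.0255]
tcp_rot: [-0.706, 0.706, 0.035, -0.037]
force: [-13.9, -2.3, 7.6]
width: 0.002
```

Force is 14 N at the stop. Lip travel is 0.534−0.449 ≈ 85 mm, so the tray is home. Backing away.

Emit:
carry_out:
  series:
    - [255,-0.006,0,0,0,0,0]
    - [255,-0.02,0,0,0,0,0]
    - [255,-0.05,0,0,0,0,0]
    - [255,-0.08,-0.02,0,0,0,0]
    - [255,-0.09,-0.06,0,0,0,0]
    - [255,-0.09,-0.1,0,0,0,0]
    - [255,-0.09,-0.14,0.04,0,0,0]
    - [255,-0.09,-0.17,0.08,0,0,0]
    - [255,-0.09,-0.17,0.12,0,0,0]
    - [255,-0.09,-0.17,0.16,0,0,0]
    - [255,-0.09,-0.17,0.2,0,0,0]
    - [255,-0.09,-0.17,0.2,0,0,0]

```text
clock: 24.1
tcp_pos: [0.4039, 0.0795, 0.1963]
tcp_rot: [0.707, -0.706, -0.037, 0.036]
force: [0.4, -0.7, 0.5]
width: -0.002
```

```bash
python3 st.py;  python3 - <<'E'
from h import *
from cell import optics
c=optics.camera("side");cv2.imwrite("pics/s21.png",c["frame"]);a=cv2.resize(c["frame"][170:290,230:370],None,fx=5,fy=5,interpolation=cv2.INTER_CUBIC)
cv2.imwrite("pics/s21z.png",a)
c=optics.camera("top");cv2.imwrite("pics/t21.png",c["frame"])
E
```

```text
t 24.1 nest frame x,y,z mm -100.94369643198077 204.84168750962763 196.29361577139625 F 0.3027932807807878 -0.7164519149749661 0.5083365092541785
```

View pics/s21z.png

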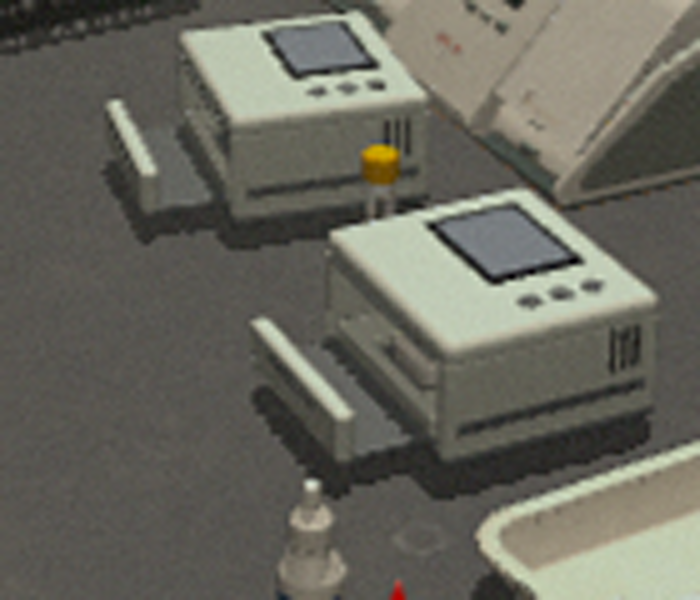

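View pics/t21.png

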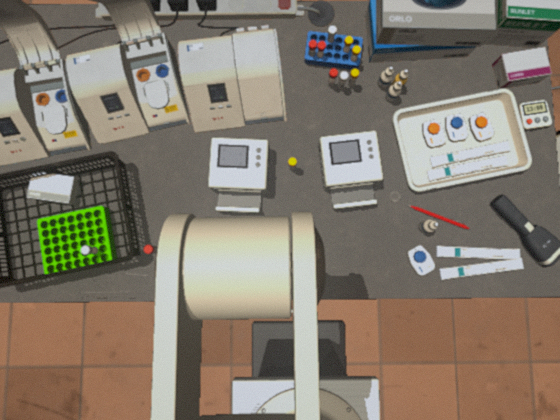

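The side and top views show reader_a's tray home, with its lip standing out like reader_b's. The tubes and dropper are where they were, at (292,161), (148,250) and (430,226). The robot is clear, so I'm handing the job in.

```bash
python3 -c "
from cell import bot
print(bot.finish_job())"
```

```text
the job is handed in; nothing more can be done
None
```

The job is done and handed in at about 24 s of the 53 s allowed; no verdict was reported.

- **Tray out:** I hooked the shut fingertips behind reader_a's lip and drew the tray to its stop, where the force read about 18 N.
- **Cartridge:** I nudged it sideways into its nest without lifting it. The first nudges left it flat but turned about 4°. My correction then pushed it about 2 mm off centre, so I nudged it back. The last view from above showed it straight and centred, judged by eye. An earlier triangulation put the cap top at 37.7 mm, against 39 mm if flat, which is within calibration error.
- **Tray home:** I pushed on the lip until the stop, with about 14 N there. The tray travelled about 85 mm and I felt no strike on the optics.
- **Last checks:** In the final side and top views, reader_a's tray is home like reader_b's. Reader_b, the tubes and the dropper look unmoved, and the arm is clear. I could not check the cartridge's exact pose inside the housing once the tray was shut.

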